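# Fit the valve insert and collar kept behind the battery pack and silencer

## Robot

A 7-joint arm with a two-finger parallel gripper is mounted at the origin on the work surface. World frame = base frame: x ahead of the robot, y to its left, z up, the work surface at z = 0. Lengths are in m, angles in rad, forces in N, time in s.
With the tool pointing down it reaches from about 0.4 to 0.875 m from the base axis. Payload 4.4 kg.
Tool frame: the origin (TCP) lies on the centre line of the jaws, within the pads' length; the fingertips stand 17 mm ahead of it and the grasp point (between the pads) lies 2 mm behind it (ctrl.tcp_to_tips is the distance from the TCP to the fingertips, in m); z points along the fingers, y is the line along which they close (so a half turn about z gives the same grasp; the last joint's range is limited). The gripper opens to 85 mm and grips with 20 to 120 N. Pads are 22 mm wide; open, the fingers measure 114 mm over their backs; the gripper's body (76 mm by 85 mm) begins 54 mm behind the grasp point. The pads swing forward as they close: fully open they stand 13 mm farther back than shut.
Start: joints at [1.043, 0.628, 0.038, 1.517, -0.027, 0.996, -0.02], TCP at [0.29, -0.582, 0.248] pointing down, gripper open.
Joint ranges: [-3.06, 3.06], [-0.37, 2.12], [-1.25, 1.32], [0.18, 2.47], [-1.1, 4.24], [0.23, 1.98], [-2.94, 2.94]. Speed limits (rad/s): [2.57, 2.57, 3.14, 3.14, 3.14, 3.14, 3.14].

## Interface

Orientations are given as a rotation vector (axis times angle).
In Python, from station import ctrl, viewer, order gives the robot as it stands. The module is installed in compiled form; this text tells all that it offers.
- The arm moves only by the shell command python3 -m jog 'ROWS'. ROWS is JSON, a list of rows, each an object with "travel": the shift along the tool's x, y, z in cm, a list of three; "turn": the turn, a rotation vector about the tool's x, y, z in rad, a list of three; "claw": the opening, from -1 (shut) to 1 (fully open). In form: [{"travel": [x, y, z], "turn": [wx, wy, wz], "claw": claw}, ...]. A call has 1 to 20 rows; each row is the pose to reach, as a shift and turn from the pose commanded when the call began, along the tool's axes at that moment; what a row does not reach only later rows make up. A row lasts 1/12 s, in which the tool goes at most 41.7 mm and 7.16 degrees, less where a joint would pass 70% of its speed; a pose out of reach is approached as far as the arm can. A call with a gripper value outside its range is refused whole. The fingers move at their own pace and stop on an object; the grip force is fixed at half the most. Time passes only in rows, so rows that repeat a pose let the fingers close. It gives the time, the measured TCP pose, the force, the opening and the grip force at its end, in the units of the state.
- ctrl.read_state(): the state, without advancing time (a new reading comes with each control period).
- viewer.capture(name): name is "scene" or "top" or "wrist"; returns a dict with "frame" (400x640x3 uint8, blue, green, red), "camera_matrix" (3x3 intrinsics, pixels), "R" (3x3) and "t" (3): a world point X has camera coordinates R X + t. Camera axes: x right, y down, z forward; pixel columns grow to the right and rows downward; lengths in m; the calibration is good to about 2 mm. A picture is of the moment at which its call begins. There is no depth.
- order.sign_off(): hands the job in; it is judged then, once.
Trained networks look in a picture, given as the dict that the camera call returned (one of the last four; its "shot" number tells which), for a name from the list of things; names that differ only in an ending like _2 or _b are one class to them, and where a whole thing is asked for, a point or a joint stands for the part that bears it (a point fixed in the world has none). Each returns a list of dicts, best first, with "p" (0 to 1); they miss things now and then, are a little off and sometimes report something else, mostly with a low value. They report only what shows in the picture. A call takes as long as a camera call.
- viewer.look_for(query, picture): "centre" ([x, y, z] in m, in world coordinates, good to about 4 mm: the middle of the surface that is visible of it).
- viewer.outline_of(query, picture): "mask" (400x640 bool, what is visible of it).
- viewer.tip_of(query, picture): "centre" ([x, y, z] in m, in world coordinates, good to about 4 mm: a listed point, or the origin of a listed thing).
The state is a dict: "clock": time; "joint_pos": joint angles; "joint_velocities": joint speeds; "joint_torque": joint torques, N m; "tcp_pos": TCP position; "eef_rot": TCP orientation; "wrist_force": force on the tool from outside, world axes, zero at the start; "ft_torque": the same for the moment, N m; "finger_gap": finger opening in m; "grip_force": force on a finger pad.
Only numpy, scipy, OpenCV 4.12 (cv2) and the standard library are available. Lean on these libraries where they do the work, as an engineer would, in place of code of your own. Each camera call takes 0.05 s, during which the arm holds its last target. There are 200 camera calls.

## Task

The valve insert and the collar stand at the far side of the kit tray, behind the tall battery pack and the silencer: first clear these two across to the side tray, standing upright, and leave them there while you work. Then seat the insert, stem up, fully home in the bore of the port block, and after it lower the collar over the stem until it rests on the insert. Last, stand the battery pack and the silencer back in the kit tray exactly where each one stood, the pack facing as it did, and throughout leave the elbow fitting and the little jar where they are.

Things in the scene. Friction and masses are not known exactly. Their poses are not given: they have to be found in the camera images.
- battery: Tall black battery pack with a pale label band and brass contacts on top: an upright box 66 mm (its x) by 46 mm (its y) by 115 mm high, about 0.4 kg, loose. Origin: centre of its underside. It stands in the front row (robot's side) of the kit tray, on the left or the right, its x within 0.06 rad of the tray's x.
- silencer: Silencer canister, bare metal, loose, about 0.22 kg, upright: a round body 56 mm in diameter and 92 mm high with a neck 30 mm in diameter on top, from 92 to 122 mm above its underside. Origin: centre of its underside; z up. It stands beside the battery pack in the front row of the kit tray.
- insert: White plastic valve insert, loose, about 0.05 kg: a disc 48 mm in diameter and 10 mm thick with a round stem 22 mm in diameter standing on its middle, stem top 60 mm above the underside. Origin: centre of its underside; z up along the stem. It stands in the back row of the kit tray, left or right.
- collar: Bright steel collar, loose, about 0.07 kg: a ring 48 mm outside, 30 mm inside, 36 mm high, standing on end. Origin: centre of its underside; z up. It stands in the back row of the kit tray beside the insert.
- port: Port block: fixed aluminium block 100 x 100 mm, 28 mm high, with a round blind bore 52 mm wide and 20 mm deep in its middle, the rim slightly chamfered. Origin: centre of its underside; the bore's floor lies 8 mm above it. The insert seats on the bore's floor; the collar then sits on the insert's disc with its underside 18 mm above the origin and stands 26 mm proud of the block.
- kit_tray: Kit tray: fixed shallow grey tray 200 mm (x) by 210 mm (y), rim 15 mm high, walls and floor 4 mm thick. Origin: centre of its underside; x points away from the robot, so things with larger x are the back row. It holds the four parts about 100 mm apart from left to right, the two rows about 70 mm apart.
- side_tray: Side tray: fixed shallow black tray 180 mm (x) by 240 mm (y), rim 8 mm high, walls and floor 4 mm thick. Origin: centre of its underside. Empty but for the small jar near the middle of its far (+x) edge.
- elbow: Elbow fitting to be left alone: small clear and white plastic piece, 18 x 28 mm and 30 mm high, loose, in the kit tray near the middle of its front (-x) edge, between the tall things. Origin: centre of its underside.
- jar: Small capped jar to be left alone: 32 mm in diameter, 34 mm high, loose, standing in the side tray near the middle of its far (+x) edge, 53 to 60 mm along the tray's x from its origin and within 25 mm of the middle in y. Origin: centre of its underside.

How it is judged:
By the outcome, as a careful person would: the job done as asked, in the order asked, and still so for the second after the job is handed in, with the robot touching nothing.
It also fails if it takes over 144 s, if anything falls off the work surface, if the arm or the gripper's body presses on something with over 40 N, if the wrist force passes 120 N, or if a joint passes its speed limit or range.

## Working session

There is one attempt and no reset: what is moved stays moved. The work goes in short steps, Python scripts to look and compute and a shell command to move; the robot and the scene stay as the last step left them, time stands still between calls to the robot, and variables do not carry over. Pictures are saved under pics/ and viewed, at most 15 in all, crops included, and the job is handed in when it is done.

```bash
mkdir -p pics; cat > h.py <<'E'
import numpy as np, cv2
from station import ctrl, viewer, order
from scipy.spatial.transform import Rotation as Ro
np.set_printoptions(precision=4,suppress=True)
def save(c,n): cv2.imwrite('pics/'+n+'.png',c['frame'])
def proj(c,X):
    p=c['camera_matrix']@(c['R']@np.asarray(X,float)+c['t']); return p[:2]/p[2]
def ray(c,uv,z):
    d=c['R'].T@np.linalg.inv(c['camera_matrix'])@np.array([uv[0],uv[1],1.]); o=-c['R'].T@c['t']
    return o+d*(z-o[2])/d[2]
def go(X,yaw=None):
    """travel in cm, tool axes, from the current pose to X; print"""
    s=ctrl.read_state(); R=Ro.from_rotvec(s['eef_rot']).as_matrix()
    return R.T@(np.asarray(X)-s['tcp_pos'])*100
E
python3 - <<'E'
from h import *
s=ctrl.read_state(); print({k:np.round(v,3) for k,v in s.items()}); print(Ro.from_rotvec(s['eef_rot']).as_matrix())
for v in ('top','scene'):
    c=viewer.capture(v); save(c,v+'0'); print(v,-c['R'].T@c['t'])
    for n in ['battery','silencer','insert','collar','port','kit_tray','side_tray','elbow','jar']:
        print(n,[(np.round(d['centre'],4),round(d['p'],2)) for d in viewer.tip_of(n,c)[:2]])
E
```

```text
{'clock': np.float64(0.0), 'joint_pos': array([ 1.043,  0.629,  0.038,  1.518, -0.027,  0.996, -0.02 ]), 'joint_velocities': array([ 0.001,  0.001,  0.   ,  0.   , -0.001, -0.   , -0.   ]), 'joint_torque': array([ -0.001, -56.339,   1.226, -19.344,   0.011,   0.01 ,   0.   ]), 'tcp_pos': array([ 0.289, -0.581,  0.247]), 'eef_rot': array([-3.056, -0.719,  0.001]), 'wrist_force': array([0.254, 0.469, 1.122]), 'ft_torque': array([0.004, 0.048, 0.043]), 'grip_force': np.float64(0.0), 'finger_gap': np.float64(0.086)}
[[ 0.8952  0.4456 -0.0009]
 [ 0.4456 -0.8952  0.0017]
 [-0.     -0.0019 -1.    ]]
top [ 0.4301 -0.002   1.2172]
battery [(array([ 0.5382, -0.0476,  0.0068]), 0.75)]
silencer [(array([0.5425, 0.0598, 0.0018]), 0.57)]
insert []
collar [(array([ 0.6126, -0.0542,  0.004 ]), 0.47)]
port [(array([ 0.52  , -0.2683, -0.0002]), 0.64)]
kit_tray [(array([0.5636, 0.0052, 0.0015]), 0.84), (array([ 0.6097, -0.0475,  0.0075]), 0.48)]
side_tray [(array([0.5516, 0.2795, 0.0026]), 0.56)]
elbow [(array([0.4898, 0.0126, 0.0048]), 0.61)]
jar [(array([0.6117, 0.2657, 0.0058]), 0.72)]
scene [1.2231 0.0616 0.4894]
battery [(array([ 0.5356, -0.0481,  0.0061]), 0.62), (array([0.6074, 0.2648, 0.0064]), 0.44)]
silencer [(array([0.5445, 0.0598, 0.0041]), 0.86)]
insert [(array([0.6078, 0.0554, 0.006 ]), 0.87)]
collar [(array([ 0.6088, -0.0498,  0.003 ]), 0.79)]
port [(array([ 0.5176, -0.2701,  0.0001]), 0.58), (array([0.6086, 0.0566, 0.0049]), 0.26)]
kit_tray [(array([ 0.559,  0.007, -0.002]), 0.64)]
side_tray [(array([0.557 , 0.2802, 0.0004]), 0.93), (array([0.5596, 0.0058, 0.0054]), 0.31)]
elbow [(array([0.4873, 0.0115, 0.0022]), 0.7), (array([ 0.6076, -0.0515,  0.0017]), 0.53)]
jar [(array([0.607 , 0.268 , 0.0061]), 0.7)]
```

View pics/top0.png

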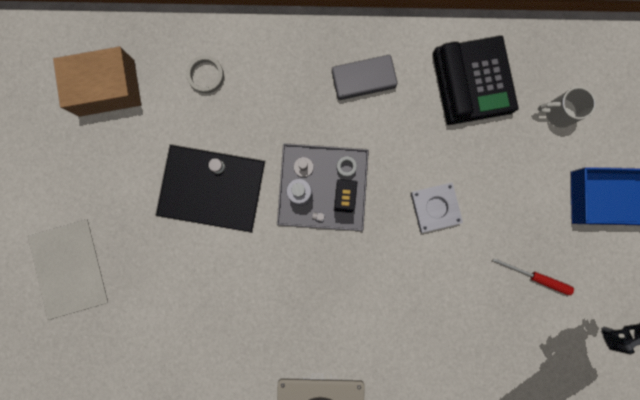

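View pics/scene0.png

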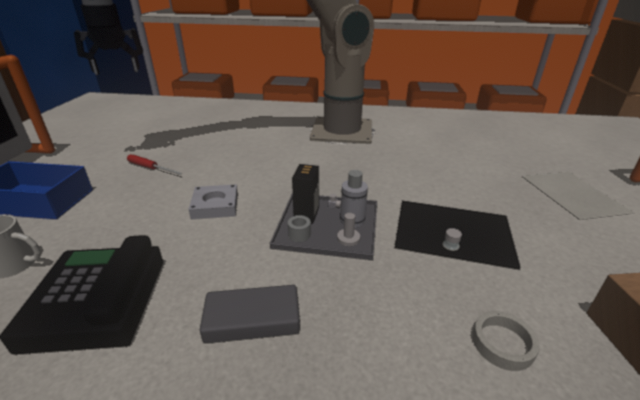

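```bash
python3 -m jog '[{"travel":[40,-45,-17],"turn":[0,0,0.46],"claw":1},{"travel":[40,-45,-17],"turn":[0,0,0.46],"claw":1},{"travel":[40,-45,-17],"turn":[0,0,0.46],"claw":1},{"travel":[40,-45,-17],"turn":[0,0,0.46],"claw":1},{"travel":[40,-45,-17],"turn":[0,0,0.46],"claw":1},{"travel":[40,-45,-17],"turn":[0,0,0.46],"claw":1},{"travel":[40,-45,-17],"turn":[0,0,0.46],"claw":1},{"travel":[40,-45,-17],"turn":[0,0,0.46],"claw":1},{"travel":[40,-45,-17],"turn":[0,0,0.46],"claw":1},{"travel":[40,-45,-17],"turn":[0,0,0.46],"claw":1},{"travel":[40,-45,-17],"turn":[0,0,0.46],"claw":1},{"travel":[40,-45,-17],"turn":[0,0,0.46],"claw":1},{"travel":[40,-45,-17],"turn":[0,0,0.46],"claw":1},{"travel":[40,-45,-17],"turn":[0,0,0.46],"claw":1},{"travel":[40,-45,-17],"turn":[0,0,0.46],"claw":1},{"travel":[40,-45,-17],"turn":[0,0,0.46],"claw":1},{"travel":[40,-45,-17],"turn":[0,0,0.46],"claw":1},{"travel":[40,-45,-17],"turn":[0,0,0.46],"claw":1},{"travel":[40,-45,-17],"turn":[0,0,0.46],"claw":1}]'
python3 - <<'E'
from h import *
s=ctrl.read_state(); print(s['tcp_pos'],s['joint_pos'],Ro.from_rotvec(s['eef_rot']).as_matrix())
c=viewer.capture('wrist'); save(c,'w1'); print(-c['R'].T@c['t'],c['R'])
for n in ['battery','silencer','insert','collar','kit_tray','elbow','jar']:
    print(n,[(np.round(d['centre'],4),round(d['p'],2)) for d in viewer.tip_of(n,c)[:2]])
E
```

```text
clock: 2.58
tcp_pos: [0.4467, -0.0024, 0.418]
eef_rot: [3.141, -0.001, -0.001]
wrist_force: [0.3, -0.9, 0.2]
finger_gap: 0.0851
grip_force: 0.0
[ 0.4467 -0.0024  0.418 ] [-0.0072  0.1617 -0.0607  1.7761  0.0112  1.2051 -1.6426] [[ 1.     -0.0007 -0.0009]
 [-0.0007 -1.     -0.0007]
 [-0.0009  0.0007 -1.    ]]
[ 0.5293 -0.0025  0.5428] [[-0.0005 -1.      0.0012]
 [-0.9465  0.0009  0.3227]
 [-0.3227 -0.001  -0.9465]]
battery [(array([ 0.5374, -0.043 ,  0.0057]), 0.85), (array([0.6148, 0.0536, 0.0016]), 0.38)]
silencer [(array([0.5435, 0.0641, 0.0048]), 0.57)]
insert [(array([0.5669, 0.0043, 0.0004]), 0.69), (array([0.6136, 0.0569, 0.0036]), 0.58)]
collar [(array([ 0.6091, -0.0522,  0.0042]), 0.57)]
kit_tray [(array([ 0.5663,  0.0014, -0.0015]), 0.79)]
elbow [(array([0.4862, 0.0124, 0.0046]), 0.51)]
jar [(array([0.6096, 0.2639, 0.0038]), 0.62)]
```

View pics/w1.png

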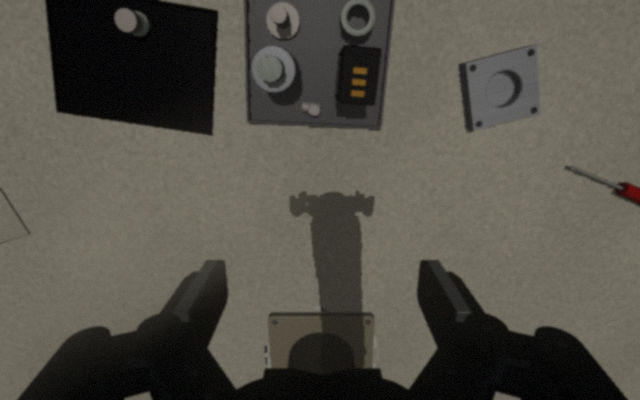

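```bash
python3 -m jog '[{"travel":[13,0,4],"turn":[0,0,0],"claw":1},{"travel":[13,0,4],"turn":[0,0,0],"claw":1},{"travel":[13,0,4],"turn":[0,0,0],"claw":1},{"travel":[13,0,4],"turn":[0,0,0],"claw":1},{"travel":[13,0,4],"turn":[0,0,0],"claw":1},{"travel":[13,0,4],"turn":[0,0,0],"claw":1}]'
python3 - <<'E'
from h import *
import pickle
c=viewer.capture('wrist'); save(c,'w2'); pickle.dump(c,open('w2.pkl','wb'))
P={}
for n in ['battery','silencer','insert','collar','kit_tray','side_tray','port','elbow','jar']:
    d=viewer.tip_of(n,c)[:2]; m=viewer.outline_of(n,c)[:1]
    P[n]=(d,m)
    print(n,[(np.round(e['centre'],4),round(e['p'],2)) for e in d], [(int(e['mask'].sum()),round(e['p'],2)) for e in m])
pickle.dump(P,open('w2m.pkl','wb'))
f=c['frame'][0:260,180:460]; cv2.imwrite('pics/w2c.png',cv2.resize(f,None,fx=2.3,fy=2.3,interpolation=cv2.INTER_CUBIC))
E
```

```text
clock: 3.48
tcp_pos: [0.5768, -0.0007, 0.3775]
eef_rot: [3.142, 0.003, -0.004]
wrist_force: [-0.7, -0.2, -0.5]
finger_gap: 0.0854
grip_force: 0.0
battery [(array([ 0.535 , -0.0439,  0.0043]), 0.72)] [(2807, 0.96)]
silencer [(array([0.5414, 0.0622, 0.0034]), 0.63)] [(2022, 0.86)]
insert [(array([0.6138, 0.0542, 0.0025]), 0.8), (array([0.6123, 0.2672, 0.0026]), 0.37)] [(881, 0.77)]
collar [(array([ 0.6077, -0.0542,  0.0061]), 0.96)] [(740, 0.94)]
kit_tray [(array([0.5649, 0.0052, 0.0063]), 0.61)] [(12821, 0.85)]
side_tray [(array([ 0.5566,  0.2825, -0.0011]), 0.94)] [(18515, 0.65)]
port [(array([ 0.5183, -0.2637, -0.0019]), 0.85)] [(5098, 0.72)]
elbow [(array([0.4875, 0.0153, 0.0045]), 0.61), (array([ 0.5549,  0.2853, -0.0025]), 0.37)] [(278, 0.53)]
jar [(array([0.6089, 0.2629, 0.0047]), 0.73)] []
```

View pics/w2c.png

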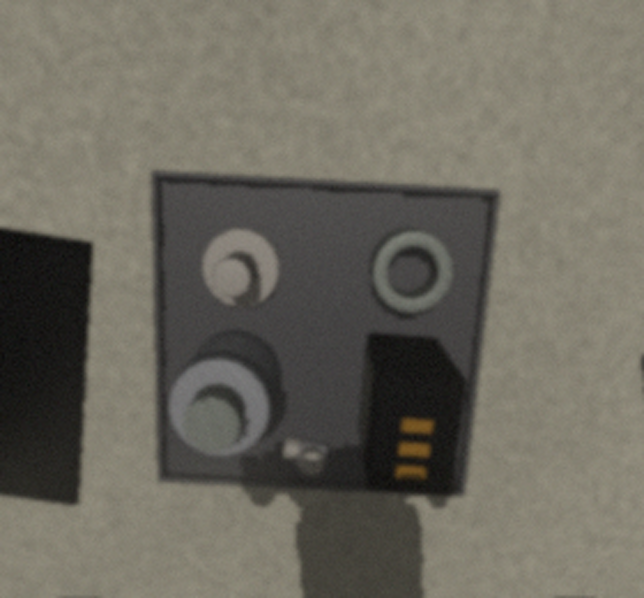

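```bash
cat > fit.py <<'E'
from h import *
from scipy.optimize import minimize
A=np.linspace(0,2*np.pi,48,endpoint=False)
def cyl(r,z0,z1): return np.array([[r*np.cos(a),r*np.sin(a),z] for z in (z0,z1) for a in A])
def box(x,y,z0,z1): return np.array([[i*x/2,j*y/2,z] for i in(-1,1) for j in(-1,1) for z in(z0,z1)])
M=dict(battery=[box(.066,.046,0,.115)],silencer=[cyl(.028,0,.092),cyl(.015,.092,.122)],
 insert=[cyl(.024,0,.01),cyl(.011,.01,.06)],collar=[cyl(.024,0,.036)],port=[box(.1,.1,0,.028)],
 kit_tray=[box(.2,.21,0,.015)],side_tray=[box(.18,.24,0,.008)],jar=[cyl(.016,0,.034)],elbow=[box(.018,.028,0,.03)])
S=4
def sil(c,n,x,y,z,yaw):
    im=np.zeros((400*S,640*S),np.uint8); co,si=np.cos(yaw),np.sin(yaw)
    for P in M[n]:
        W=P@np.array([[co,si,0],[-si,co,0],[0,0,1]])+[x,y,z]
        q=c['camera_matrix']@(c['R']@W.T+c['t'][:,None]); q=(q[:2]/q[2]).T
        cv2.fillConvexPoly(im,np.round(cv2.convexHull(q.astype(np.float32))*S+S/2-.5).astype(int),1)
    return im.astype(bool)
def fit(views,n,x0,z,yaw=None):
    """views: list of (camera, mask)"""
    ms=[(c,cv2.resize(m.astype(np.uint8),None,fx=S,fy=S,interpolation=cv2.INTER_NEAREST)>0) for c,m in views]
    def f(p):
        s=0
        for c,m in ms:
            r=sil(c,n,p[0],p[1],z,p[2]/10 if len(p)>2 else 0); s+=(r&m).sum()/max(1,(r|m).sum())
        return 1-s/len(ms)
    p0=list(x0[:2])+([yaw*10] if yaw is not None else [])
    sx=[p0]+[[v+(.008 if i==j and i<2 else 1. if i==j else 0) for i,v in enumerate(p0)] for j in range(len(p0))]
    r=minimize(f,p0,method='Nelder-Mead',options=dict(initial_simplex=sx,xatol=1e-4,fatol=1e-5))
    p=r.x.copy()
    if len(p)>2:p[2]/=10
    return p,1-r.fun
E
python3 - <<'E'
from fit import *
import pickle
c=pickle.load(open('w2.pkl','rb'));P=pickle.load(open('w2m.pkl','rb'))
t=viewer.capture('top'); s=viewer.capture('scene')
for n,z,yaw in [('kit_tray',0,-.04),('side_tray',0,-.1),('port',0,.15),('battery',.004,-.04),('silencer',.004,None),('insert',.004,None),('collar',.004,None),('jar',.004,None),('elbow',.004,0)]:
    x0=P[n][0][0]['centre']
    V=[(c,P[n][1][0]['mask'])] if P[n][1] else []
    out=[]
    for lab,k in (('w',None),('t',t),('s',s)):
        if k is None: W=V
        else:
            m=viewer.outline_of(n,k); W=[(k,m[0]['mask'])] if m and m[0]['p']>.4 else []
        if W:
            p,q=fit(W,n,x0,z,yaw); out.append((lab,np.round(p,4),round(q,2)))
    print(n,out)
E
```

```text
kit_tray [('w', array([ 0.5623,  0.0037, -0.0448]), np.float64(0.66)), ('t', array([ 0.5537,  0.0224, -0.0609]), np.float64(0.08)), ('s', array([ 0.5627,  0.0069, -0.055 ]), np.float64(0.56))]
side_tray [('w', array([ 0.5537,  0.2779, -0.1517]), np.float64(0.95)), ('t', array([ 0.556 ,  0.2784, -0.1574]), np.float64(0.95)), ('s', array([ 0.556 ,  0.2811, -0.1529]), np.float64(0.93))]
port [('w', array([ 0.5169, -0.2706,  0.2598]), np.float64(0.97)), ('t', array([ 0.5189, -0.2709,  0.2543]), np.float64(0.97)), ('s', array([ 0.5181, -0.2678,  0.2559]), np.float64(0.97))]
battery [('w', array([ 0.5353, -0.0477, -0.0637]), np.float64(0.96)), ('s', array([ 0.5354, -0.0458, -0.0268]), np.float64(0.88))]
silencer [('w', array([0.5428, 0.0576]), np.float64(0.96)), ('s', array([0.5398, 0.0601]), np.float64(0.84))]
insert [('w', array([0.6098, 0.0521]), np.float64(0.94)), ('s', array([0.609 , 0.0546]), np.float64(0.9))]
collar [('w', array([ 0.6105, -0.0518]), np.float64(0.68)), ('s', array([ 0.6117, -0.0503]), np.float64(0.92))]
jar [('t', array([0.6091, 0.2608]), np.float64(0.89)), ('s', array([0.6089, 0.2629]), np.float64(0.0))]
elbow [('w', array([ 0.4881,  0.0123, -0.0135]), np.float64(0.79)), ('s', array([0.4901, 0.0143, 0.0129]), np.float64(0.76))]
```

```bash
python3 -m jog '[{"travel":[-3.4,-5.9,4],"turn":[0,0,0],"claw":1},{"travel":[-3.4,-5.9,4],"turn":[0,0,0],"claw":1},{"travel":[-3.4,-5.9,18],"turn":[0,0,0],"claw":1},{"travel":[-3.4,-5.9,18],"turn":[0,0,0],"claw":1},{"travel":[-3.4,-5.9,18],"turn":[0,0,0],"claw":1},{"travel":[-3.4,-5.9,18],"turn":[0,0,0],"claw":1},{"travel":[-3.4,-5.9,22],"turn":[0,0,0],"claw":1},{"travel":[-3.4,-5.9,22],"turn":[0,0,0],"claw":1},{"travel":[-3.4,-5.9,22],"turn":[0,0,0],"claw":1}]'
python3 - <<'E'
from h import *
c=viewer.capture('wrist'); save(c,'w3'); print(go([.5425,.0585,.088]))
for n in ['silencer','battery','insert','collar']: print(n,[(np.round(d['centre'],4),round(d['p'],2)) for d in viewer.tip_of(n,c)[:1]])
E
```

```text
clock: 6.18
tcp_pos: [0.5418, 0.0582, 0.1571]
eef_rot: [3.141, 0.003, -0.007]
wrist_force: [-0.3, 0.4, 0.3]
finger_gap: 0.0852
grip_force: 0.0
[-0.0955 -0.0091  7.097 ]
silencer [(array([0.5403, 0.0626, 0.0035]), 0.69)]
battery [(array([ 0.5364, -0.0444,  0.0079]), 0.78)]
insert [(array([0.6137, 0.0527, 0.003 ]), 0.92)]
collar [(array([ 0.6109, -0.0549,  0.0037]), 0.58)]
```

View pics/w3.png

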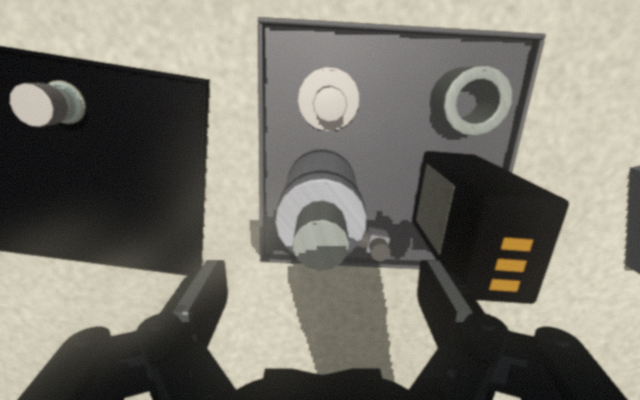

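```bash
python3 -m jog '[{"travel":[0,0,4],"turn":[0,0,0],"claw":1},{"travel":[0,0,7],"turn":[0,0,0],"claw":1},{"travel":[0,0,7],"turn":[0,0,0],"claw":1},{"travel":[0,0,7],"turn":[0,0,0],"claw":1},{"travel":[0,0,7],"turn":[0,0,0],"claw":-1},{"travel":[0,0,7],"turn":[0,0,0],"claw":-1},{"travel":[0,0,7],"turn":[0,0,0],"claw":-1},{"travel":[0,0,7],"turn":[0,0,0],"claw":-1},{"travel":[0,0,7],"turn":[0,0,0],"claw":-1},{"travel":[0,0,7],"turn":[0,0,0],"claw":-1},{"travel":[0,0,7],"turn":[0,0,0],"claw":-1},{"travel":[0,0,7],"turn":[0,0,0],"claw":-1}]'

```

```text
clock: 7.43
tcp_pos: [0.5448, 0.0587, 0.0908]
eef_rot: [-3.141, -0.003, -0.007]
wrist_force: [-0.6, -0.2, 7.8]
finger_gap: 0.0543
grip_force: 62.1
```

```bash
python3 -m jog '[{"travel":[0,0,-2],"turn":[0,0,0],"claw":-1},{"travel":[0,0,-5],"turn":[0,0,0],"claw":-1},{"travel":[0,-3,-5],"turn":[0,0,0],"claw":-1},{"travel":[0,-6.5,-5],"turn":[0,0,0],"claw":-1},{"travel":[0,-10,-5],"turn":[0,0,0],"claw":-1},{"travel":[0,-13.5,-5],"turn":[0,0,0],"claw":-1},{"travel":[0,-17,-5],"turn":[0,0,0],"claw":-1},{"travel":[0,-20.5,-5],"turn":[0,0,0],"claw":-1},{"travel":[0,-24,-5],"turn":[0,0,0],"claw":-1},{"travel":[0,-26.5,-5],"turn":[0,0,0],"claw":-1},{"travel":[0,-28,-5],"turn":[0,0,0],"claw":-1},{"travel":[0,-28,-5],"turn":[0,0,0],"claw":-1},{"travel":[0,-28,-3],"turn":[0,0,0],"claw":-1},{"travel":[0,-28,-1.5],"turn":[0,0,0],"claw":-1},{"travel":[0,-28,-0.5],"turn":[0,0,0],"claw":-1},{"travel":[0,-28,0],"turn":[0,0,0],"claw":-1},{"travel":[0,-28,0],"turn":[0,0,0],"claw":-1},{"travel":[0,-28,0],"turn":[0,0,0],"claw":-1}]'
python3 - <<'E'
from h import *
print(ctrl.read_state()['joint_pos'])
c=viewer.capture('scene'); save(c,'s4')
E
```

```text
clock: 8.93
tcp_pos: [0.5433, 0.3367, 0.0907]
eef_rot: [3.141, 0.0, 0.001]
wrist_force: [-3.7, -3.0, 10.1]
finger_gap: 0.0539
grip_force: 66.5
[-0.5894  0.8037 -0.0165  1.672   0.0206  0.666  -2.1878]
```

View pics/s4.png

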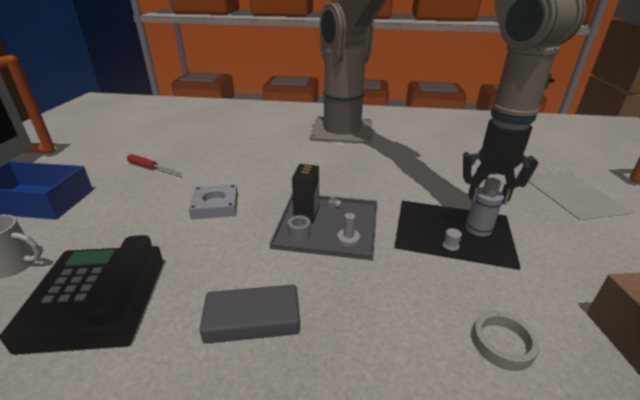

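```bash
python3 -m jog '[{"travel":[0,0,0],"turn":[0,0,0],"claw":1},{"travel":[0,0,0],"turn":[0,0,0],"claw":1},{"travel":[0,0,0],"turn":[0,0,0],"claw":1},{"travel":[0,0,0],"turn":[0,0,0],"claw":1},{"travel":[0,0,-3],"turn":[0,0,0],"claw":1},{"travel":[0,0,-6],"turn":[0,0,0],"claw":1},{"travel":[0,0,-9],"turn":[0,0,0],"claw":1},{"travel":[0,4,-9.5],"turn":[0,0,0],"claw":1},{"travel":[0,8,-9.5],"turn":[0,0,0],"claw":1},{"travel":[0,12,-9.5],"turn":[0,0,0],"claw":1},{"travel":[0,16,-9.5],"turn":[0,0,0],"claw":1},{"travel":[0,20,-9.5],"turn":[0,0,0],"claw":1},{"travel":[0,24,-9.5],"turn":[0,0,0.06],"claw":1},{"travel":[0,28,-9.5],"turn":[0,0,0.06],"claw":1},{"travel":[0,32,-9.5],"turn":[0,0,0.06],"claw":1},{"travel":[-0.5,36,-9.5],"turn":[0,0,0.06],"claw":1},{"travel":[-0.7,38.5,-9.5],"turn":[0,0,0.06],"claw":1},{"travel":[-0.7,38.5,-9.5],"turn":[0,0,0.06],"claw":1},{"travel":[-0.7,38.5,-9.5],"turn":[0,0,0.06],"claw":1}]'
python3 - <<'E'
from fit import *
s=ctrl.read_state(); print(s['tcp_pos'],s['joint_pos'])
c=viewer.capture('wrist'); save(c,'w5')
for n,z,x0,yaw in [('battery',.004,[.536,-.047],-.05),('insert',.004,[.61,.053],None),('collar',.004,[.61,-.052],None),('elbow',.004,[.489,.013],0),('silencer',.004,[.543,.338],None)]:
    m=viewer.outline_of(n,c)
    if m: print(n,m[0]['p'],*fit([(c,m[0]['mask'])],n,x0,z,yaw), [np.round(d['centre'],4) for d in viewer.tip_of(n,c)[:1]])
E
```

```text
clock: 10.57
tcp_pos: [0.5361, -0.0489, 0.1833]
eef_rot: [3.14, -0.098, 0.0]
wrist_force: [-0.5, 0.0, 0.1]
finger_gap: 0.0852
grip_force: 0.0
[ 0.5361 -0.0489  0.1833] [ 0.0625  0.5553 -0.0357  1.8969  0.0304  0.6898 -1.6247]
battery 0.63 [ 0.5345 -0.0477 -0.0822] 0.9472866090613999 [array([ 0.535 , -0.0442,  0.0081])]
insert 0.73 [0.6092 0.0521] 0.9315669797330697 []
collar 0.61 [ 0.61   -0.0512] 0.6204451485760656 [array([ 0.6123, -0.0541,  0.0028])]
elbow 0.73 [0.4905 0.012  0.0496] 0.6358113797666306 [array([0.4884, 0.0139, 0.0059])]
```

View pics/w5.png

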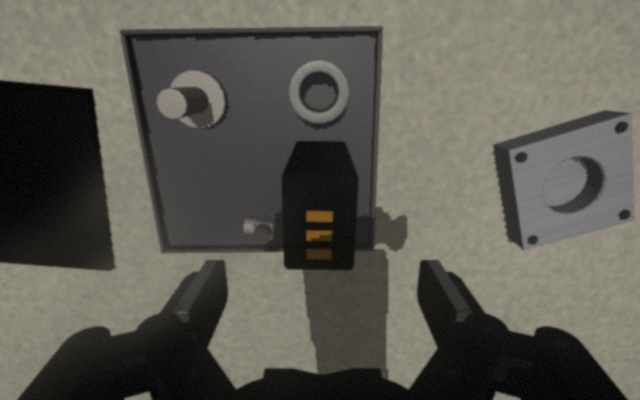

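```bash
python3 -m jog '[{"travel":[0,0,4],"turn":[0,0,0],"claw":1},{"travel":[0,0,8],"turn":[0,0,0],"claw":1},{"travel":[0,0,9.5],"turn":[0,0,0],"claw":1},{"travel":[0,0,9.5],"turn":[0,0,0],"claw":1},{"travel":[0,0,9.5],"turn":[0,0,0],"claw":1},{"travel":[0,0,9.5],"turn":[0,0,0],"claw":-1},{"travel":[0,0,9.5],"turn":[0,0,0],"claw":-1},{"travel":[0,0,9.5],"turn":[0,0,0],"claw":-1},{"travel":[0,0,9.5],"turn":[0,0,0],"claw":-1},{"travel":[0,0,9.5],"turn":[0,0,0],"claw":-1},{"travel":[0,0,9.5],"turn":[0,0,0],"claw":-1},{"travel":[0,0,9.5],"turn":[0,0,0],"claw":-1},{"travel":[0,0,9.5],"turn":[0,0,0],"claw":-1},{"travel":[0,0,9.5],"turn":[0,0,0],"claw":-1}]'
```

```text
clock: 12.23
tcp_pos: [0.5375, -0.0469, 0.0899]
eef_rot: [3.14, -0.092, 0.005]
wrist_force: [0.7, -0.8, 5.2]
finger_gap: 0.0454
grip_force: 61.5
```

```bash
python3 -m jog '[{"travel":[0,0,-2],"turn":[0,0,0],"claw":-1},{"travel":[0,0,-5],"turn":[0,0,0],"claw":-1},{"travel":[0,-3,-5.5],"turn":[0,0,0],"claw":-1},{"travel":[-0.5,-6.5,-5.5],"turn":[0,0,0],"claw":-1},{"travel":[-1,-10,-5.5],"turn":[0,0,0],"claw":-1},{"travel":[-1.5,-13.5,-5.5],"turn":[0,0,0],"claw":-1},{"travel":[-2,-17,-5.5],"turn":[0,0,0],"claw":-1},{"travel":[-2.5,-20.5,-5.5],"turn":[0,0,0],"claw":-1},{"travel":[-3,-24,-5.5],"turn":[0,0,0],"claw":-1},{"travel":[-3,-26,-5.5],"turn":[0,0,0],"claw":-1},{"travel":[-3,-27,-5.5],"turn":[0,0,0],"claw":-1},{"travel":[-3,-27,-5],"turn":[0,0,0],"claw":-1},{"travel":[-3,-27,-3],"turn":[0,0,0],"claw":-1},{"travel":[-3,-27,-1.5],"turn":[0,0,0],"claw":-1},{"travel":[-3,-27,-0.5],"turn":[0,0,0],"claw":-1},{"travel":[-3,-27,0],"turn":[0,0,0],"claw":-1},{"travel":[-3,-27,0],"turn":[0,0,0],"claw":-1},{"travel":[-3,-27,0],"turn":[0,0,0],"claw":-1}]'

```

```text
clock: 13.73
tcp_pos: [0.5216, 0.2211, 0.0898]
eef_rot: [3.137, -0.096, -0.003]
wrist_force: [-5.4, -3.7, 11.6]
finger_gap: 0.0452
grip_force: 63.0
```

```bash
python3 -m jog '[{"travel":[0,0,0],"turn":[0,0,0],"claw":1},{"travel":[0,0,0],"turn":[0,0,0],"claw":1},{"travel":[0,0,0],"turn":[0,0,0],"claw":1},{"travel":[0,0,0],"turn":[0,0,0],"claw":1},{"travel":[0,0,-3],"turn":[0,0,0],"claw":1},{"travel":[0,0,-6],"turn":[0,0,0],"claw":1},{"travel":[0,0,-9],"turn":[0,0,0],"claw":1},{"travel":[2,3,-9],"turn":[0,0,0],"claw":1},{"travel":[4,6,-9],"turn":[0,0,-0.06],"claw":1},{"travel":[6,10,-9],"turn":[0,0,-0.06],"claw":1},{"travel":[8,13,-9],"turn":[0,0,-0.06],"claw":1},{"travel":[9.8,16.3,-8],"turn":[0,0,-0.06],"claw":1},{"travel":[9.8,16.3,-6],"turn":[0,0,-0.06],"claw":1},{"travel":[9.8,16.3,-5],"turn":[0,0,-0.06],"claw":1},{"travel":[9.8,16.3,-5],"turn":[0,0,-0.06],"claw":1},{"travel":[9.8,16.3,-5],"turn":[0,0,-0.06],"claw":1},{"travel":[9.8,16.3,-5],"turn":[0,0,-0.06],"claw":1}]'
python3 - <<'E'
from fit import *
s=ctrl.read_state(); print(s['tcp_pos'],s['joint_pos'])
c=viewer.capture('scene'); save(c,'s6')
c=viewer.capture('wrist'); save(c,'w6')
for n,z,x0,yaw in [('insert',.004,[.61,.053],None),('collar',.004,[.61,-.052],None)]:
    m=viewer.outline_of(n,c)
    if m: print(n,m[0]['p'],*fit([(c,m[0]['mask'])],n,x0,z,yaw))
a=cv2.imread('pics/s6.png')[120:300,150:560]; b=c['frame']
cv2.imwrite('pics/j6.png',np.vstack([cv2.resize(a,(640,281)),cv2.resize(b,(510,319))[:, :] if 0 else cv2.copyMakeBorder(cv2.resize(b,(510,319)),0,0,0,130,0)]))
E
```

```text
clock: 15.15
tcp_pos: [0.6105, 0.0582, 0.139]
eef_rot: [-3.141, -0.007, -0.001]
wrist_force: [0.7, -0.6, -0.3]
finger_gap: 0.0855
grip_force: 0.0
[0.6105 0.0582 0.139 ] [-0.1278  0.7066 -0.0201  1.7236  0.0185  0.7108 -1.7234]
insert 0.77 [0.6097 0.0526] 0.9460329555195733
collar 0.88 [ 0.6104 -0.0504] 0.8635285133771511
```

View pics/j6.png

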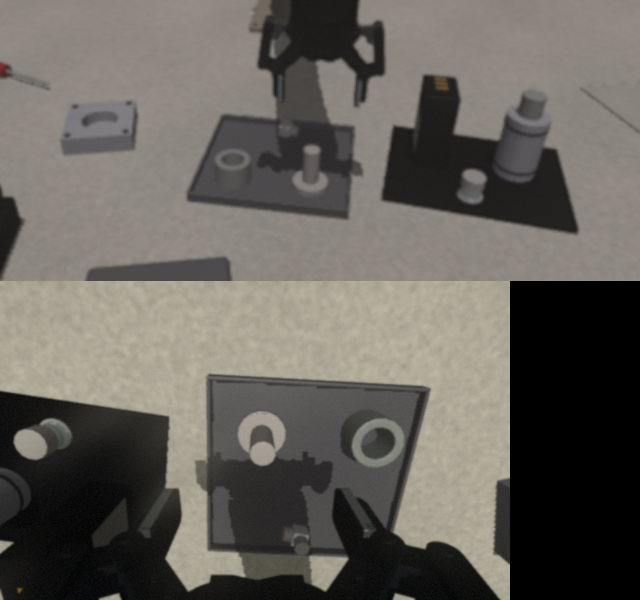

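```bash
python3 -m jog '[{"travel":[-0.1,0.55,2],"turn":[0,0,0],"claw":1},{"travel":[-0.1,0.55,5],"turn":[0,0,0],"claw":1},{"travel":[-0.1,0.55,8],"turn":[0,0,0],"claw":1},{"travel":[-0.1,0.55,9],"turn":[0,0,0],"claw":1},{"travel":[-0.1,0.55,9],"turn":[0,0,0],"claw":0},{"travel":[-0.1,0.55,9],"turn":[0,0,0],"claw":-1},{"travel":[-0.1,0.55,9],"turn":[0,0,0],"claw":-1},{"travel":[-0.1,0.55,9],"turn":[0,0,0],"claw":-1},{"travel":[-0.1,0.55,9],"turn":[0,0,0],"claw":-1},{"travel":[-0.1,0.55,9],"turn":[0,0,0],"claw":-1},{"travel":[-0.1,0.55,9],"turn":[0,0,0],"claw":-1},{"travel":[-0.1,0.55,9],"turn":[0,0,0],"claw":-1},{"travel":[-0.1,0.55,9],"turn":[0,0,0],"claw":-1}]'
```

```text
clock: 16.43
tcp_pos: [0.6106, 0.0508, 0.05]
eef_rot: [-3.141, -0.003, -0.004]
wrist_force: [-0.8, 1.1, 5.9]
finger_gap: 0.0205
grip_force: 58.5
```

```bash
python3 -m jog '[{"travel":[0,0,0],"turn":[0,0,0],"claw":0.4},{"travel":[0,0,0],"turn":[0,0,0],"claw":0.4},{"travel":[0,0,0],"turn":[0,0,0],"claw":0.4},{"travel":[0,0,0],"turn":[0,0,-0.12],"claw":0.4},{"travel":[0,0,0],"turn":[0,0,-0.24],"claw":0.4},{"travel":[0,0,0],"turn":[0,0,-0.36],"claw":0.4},{"travel":[0,0,0],"turn":[0,0,-0.48],"claw":0.4},{"travel":[0,0,0],"turn":[0,0,-0.6],"claw":0.4},{"travel":[0,0,0],"turn":[0,0,-0.72],"claw":0.4},{"travel":[0,0,0],"turn":[0,0,-0.84],"claw":0.4},{"travel":[0,0,0],"turn":[0,0,-0.96],"claw":0.4},{"travel":[0,0,0],"turn":[0,0,-1.08],"claw":0.4},{"travel":[0,0,0],"turn":[0,0,-1.2],"claw":0.4},{"travel":[0,0,0],"turn":[0,0,-1.32],"claw":0.4},{"travel":[0,0,0],"turn":[0,0,-1.44],"claw":0.4},{"travel":[0,0,0],"turn":[0,0,-1.57],"claw":0.4},{"travel":[0,0,0],"turn":[0,0,-1.57],"claw":0.4},{"travel":[0,0,0],"turn":[0,0,-1.57],"claw":0.4}]'
python3 -m jog '[{"travel":[0,0,0],"turn":[0,0,0],"claw":-1},{"travel":[0,0,0],"turn":[0,0,0],"claw":-1},{"travel":[0,0,0],"turn":[0,0,0],"claw":-1},{"travel":[0,0,0],"turn":[0,0,0],"claw":-1},{"travel":[0,0,0],"turn":[0,0,0],"claw":-1},{"travel":[0,0,0],"turn":[0,0,0],"claw":-1},{"travel":[0,0,0],"turn":[0,0,0],"claw":-1},{"travel":[0,0,-2],"turn":[0,0,0],"claw":-1},{"travel":[0,0,-5],"turn":[0,0,0],"claw":-1},{"travel":[0,0,-7],"turn":[0,0,0],"claw":-1},{"travel":[0,0,-7],"turn":[0,0,0],"claw":-1},{"travel":[0,0,-7],"turn":[0,0,0],"claw":-1}]'
python3 - <<'E'
from h import *
print(ctrl.read_state()['joint_pos'])
c=viewer.capture('wrist'); save(c,'w7'); print(ctrl.read_state()['tcp_pos'])
E
```

```text
clock: 17.93
tcp_pos: [0.6093, 0.0504, 0.0481]
eef_rot: [-2.224, -2.218, 0.0]
wrist_force: [-0.1, -0.2, -0.5]
finger_gap: 0.0598
grip_force: 0.0
clock: 18.93
tcp_pos: [0.61, 0.0506, 0.1192]
eef_rot: [2.22, 2.221, 0.002]
wrist_force: [-0.5, -0.2, -0.5]
finger_gap: 0.0206
grip_force: 58.7
[ 0.164   0.7768 -0.4839  1.7311  0.4959  0.756  -0.5683]
[0.6091 0.0503 0.118 ]
```

View pics/w7.png

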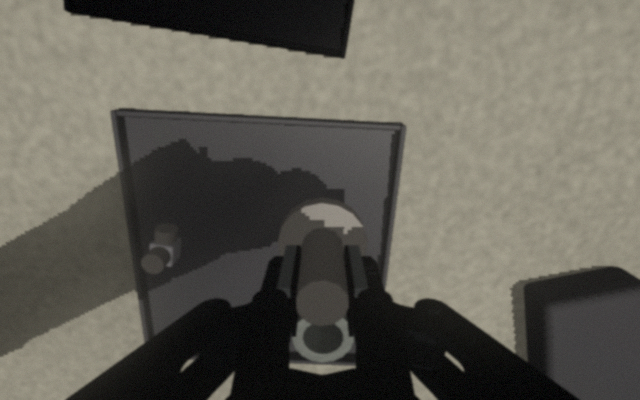

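```bash
python3 -m jog '[{"travel":[-4,-1,-1],"turn":[0,0,0],"claw":-1},{"travel":[-8,-2,-1],"turn":[0,0,0],"claw":-1},{"travel":[-12,-3,-1],"turn":[0,0,0],"claw":-1},{"travel":[-16,-4,-1],"turn":[0,0,0],"claw":-1},{"travel":[-20,-5,-1],"turn":[0,0,0],"claw":-1},{"travel":[-24,-6,-1],"turn":[0,0,0],"claw":-1},{"travel":[-28,-7,-1],"turn":[0,0,0],"claw":-1},{"travel":[-32,-8,-1],"turn":[0,0,0],"claw":-1},{"travel":[-36,-8.5,-1],"turn":[0,0,0],"claw":-1},{"travel":[-40,-9,-1],"turn":[0,0,0],"claw":-1},{"travel":[-43,-9,-1],"turn":[0,0,0],"claw":-1},{"travel":[-44,-9,-1],"turn":[0,0,0],"claw":-1},{"travel":[-44,-9,-1],"turn":[0,0,0],"claw":-1},{"travel":[-44,-9,-1],"turn":[0,0,0],"claw":-1},{"travel":[-44,-9,-1],"turn":[0,0,0],"claw":-1}]'
python3 - <<'E'
from fit import *
c=viewer.capture('wrist'); save(c,'w8')
S=np.array([ctrl.read_state()['tcp_pos']]); print(S,ctrl.read_state()['joint_pos'])
m=viewer.outline_of('port',c); print(fit([(c,m[0]['mask'])],'port',[.518,-.27],0,.256), [np.round(d['centre'],4) for d in viewer.tip_of('port',c)[:1]])
for P in ([.518,-.2705,.028],): print(proj(c,P))
E
```

```text
clock: 20.23
tcp_pos: [0.5203, -0.3862, 0.1275]
eef_rot: [-2.215, -2.224, -0.002]
wrist_force: [0.3, -0.1, 0.3]
finger_gap: 0.0203
grip_force: 58.7
[[ 0.5205 -0.3862  0.1279]] [ 0.911   0.8223 -0.5506  1.6142  0.5281  0.8596  0.1555]
(array([ 0.5173, -0.2695,  0.2469]), np.float64(0.9882807474016784)) [array([ 0.5124, -0.2681,  0.0018])]
[319.8991  23.0427]
```

View pics/w8.png

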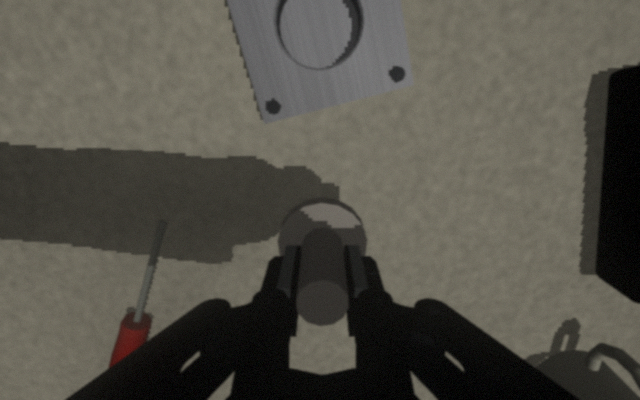

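```bash
python3 -m jog '[{"travel":[-3,0,0],"turn":[0,0,0],"claw":-1},{"travel":[-4,0,0],"turn":[0,0,0],"claw":-1},{"travel":[-4,0,0],"turn":[0,0,0],"claw":-1},{"travel":[-4,0,0],"turn":[0,0,0],"claw":-1}]'
python3 - <<'E'
from fit import *
c=viewer.capture('wrist'); save(c,'w9')
s=ctrl.read_state(); print(s['tcp_pos'],Ro.from_rotvec(s['eef_rot']).as_matrix())
m=viewer.outline_of('port',c)[0]['mask']; print(fit([(c,m)],'port',[.518,-.27],0,.256))
g=cv2.GaussianBlur(cv2.cvtColor(c['frame'],cv2.COLOR_BGR2GRAY),(3,3),0)
print(c['camera_matrix'][0], -c['R'].T@c['t'], proj(c,s['tcp_pos']), proj(c,s['tcp_pos']+[0,0,-.028]))
u=proj(c,[.518,-.2705,.028]).astype(int); print(u)
# radial edge search in top plane z=.028
best=None
from scipy.ndimage import map_coordinates
gr=g.astype(float)
for cx in np.arange(.512,.524,.0005):
  for cy in np.arange(-.278,-.264,.0005):
    for r in (.026,.0265,.027,.0275):
      def ring(rr):
        W=np.c_[cx+rr*np.cos(A),cy+rr*np.sin(A),np.full(48,.028)].T
        q=c['camera_matrix']@(c['R']@W+c['t'][:,None]); q=q[:2]/q[2]; return map_coordinates(gr,[q[1],q[0]],order=1)
      v=np.median(np.abs(ring(r+.001)-ring(r-.001)))
      if best is None or v>best[0]: best=(v,cx,cy,r)
print(best)
y0=max(0,u[1]-70); cv2.imwrite('pics/w9c.png',cv2.resize(c['frame'][y0:y0+140,u[0]-80:u[0]+80],None,fx=4,fy=4,interpolation=cv2.INTER_CUBIC)); print(y0,u[0]-80)
E
```

```text
clock: 20.72
tcp_pos: [0.5196, -0.4293, 0.1281]
eef_rot: [-2.221, -2.221, -0.0]
wrist_force: [1.0, 0.8, -0.2]
finger_gap: 0.0205
grip_force: 58.8
[ 0.52   -0.4281  0.1282] [[-0.0013  1.     -0.0002]
 [ 1.      0.0013  0.0013]
 [ 0.0013 -0.0002 -1.    ]]
(array([ 0.5175, -0.2697,  0.2565]), np.float64(0.986629889669007))
[334.9172   0.     322.0221] [ 0.5192 -0.3466  0.253 ] [323.9192 280.2233] [323.6432 249.2496]
[320 -62]
(np.float64(0.0), np.float64(0.512), np.float64(-0.278), 0.026)
0 240
```

View pics/w9c.png

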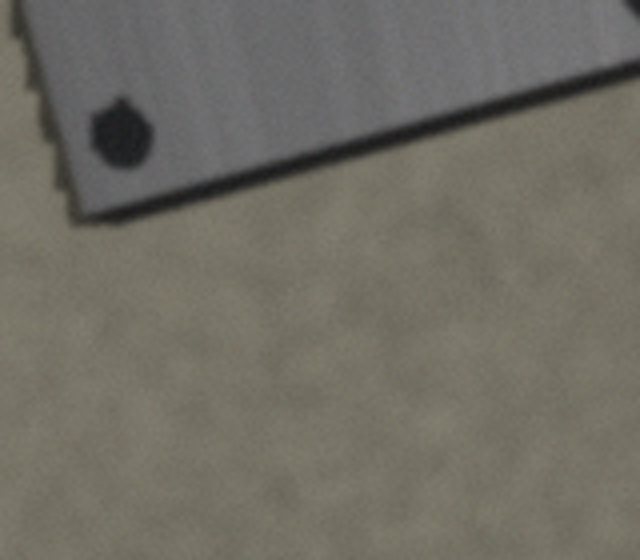

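```bash
python3 -m jog '[{"travel":[4,-0.2,0],"turn":[0,0,0],"claw":-1},{"travel":[7,-0.2,0],"turn":[0,0,0],"claw":-1},{"travel":[7.5,-0.2,0],"turn":[0,0,0],"claw":-1},{"travel":[7.5,-0.2,0],"turn":[0,0,0],"claw":-1},{"travel":[7.5,-0.2,0],"turn":[0,0,0],"claw":-1}]'
cat > ring.py <<'E'
from fit import *
from scipy.ndimage import map_coordinates
c=viewer.capture('wrist'); save(c,'w10')
s=ctrl.read_state(); print(s['tcp_pos'])
m=viewer.outline_of('port',c)[0]['mask']; print(fit([(c,m)],'port',[.518,-.27],0,.256))
g=cv2.GaussianBlur(cv2.cvtColor(c['frame'],cv2.COLOR_BGR2GRAY),(3,3),0).astype(float)
print(proj(c,s['tcp_pos']),proj(c,[.518,-.2705,.028]))
B=[]
for r in (.025,.026,.0265,.027,.0275,.028):
  for cx in np.arange(.512,.524,.0005):
    for cy in np.arange(-.278,-.264,.0005):
      def ring(rr):
        W=np.c_[cx+rr*np.cos(A),cy+rr*np.sin(A),np.full(48,.028)].T
        q=c['camera_matrix']@(c['R']@W+c['t'][:,None]); q=q[:2]/q[2]; return map_coordinates(g,[q[1],q[0]],order=1,mode='nearest')
      B.append((np.mean(np.minimum(np.abs(ring(r+.001)-ring(r-.001)),25)),cx,cy,r))
B.sort(reverse=True); print(np.array(B[:6]))
cv2.imwrite('pics/w10c.png',cv2.resize(c['frame'][0:200,220:420],None,fx=3,fy=3,interpolation=cv2.INTER_CUBIC))
E
python3 ring.py
```

```text
clock: 21.23
tcp_pos: [0.5182, -0.354, 0.1287]
eef_rot: [2.218, 2.224, -0.001]
wrist_force: [0.7, 0.1, -0.8]
finger_gap: 0.0206
grip_force: 58.9
[ 0.5178 -0.3552  0.1285]
(array([ 0.5173, -0.2697,  0.2504]), np.float64(0.991958248956351))
[322.1442 284.6794] [322.7053  79.0425]
[[25.      0.518  -0.2695  0.027 ]
 [25.      0.5175 -0.269   0.027 ]
 [25.      0.5175 -0.2695  0.027 ]
 [25.      0.5175 -0.2695  0.0265]
 [25.      0.5175 -0.27    0.0265]
 [25.      0.517  -0.269   0.0265]]
```

View pics/w10c.png

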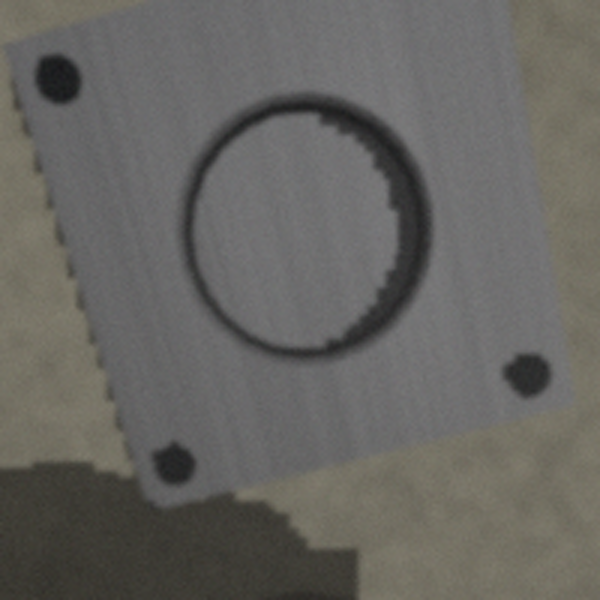

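```bash
python3 -m jog '[{"travel":[4,0,0],"turn":[0,0,0],"claw":-1},{"travel":[7,0,0],"turn":[0,0,0],"claw":-1},{"travel":[8.5,0,1],"turn":[0,0,0],"claw":-1},{"travel":[8.5,0,3],"turn":[0,0,0],"claw":-1},{"travel":[8.5,0,4.5],"turn":[0,0,0],"claw":-1},{"travel":[8.5,0,5.2],"turn":[0,0,0],"claw":-1},{"travel":[8.5,0,5.2],"turn":[0,0,0],"claw":-1},{"travel":[8.5,0,5.6],"turn":[0,0,0],"claw":-1},{"travel":[8.5,0,5.8],"turn":[0,0,0],"claw":-1},{"travel":[8.5,0,6.0],"turn":[0,0,0],"claw":-1},{"travel":[8.5,0,6.0],"turn":[0,0,0],"claw":-1}]'
```

```text
clock: 22.25
tcp_pos: [0.5179, -0.2697, 0.0685]
eef_rot: [2.221, 2.222, 0.0]
wrist_force: [-0.9, -0.3, -0.6]
finger_gap: 0.0206
grip_force: 58.9
```

```bash
python3 -m jog '[{"travel":[0,0,0.5],"turn":[0,0,0],"claw":-1},{"travel":[0,0,1],"turn":[0,0,0],"claw":-1},{"travel":[0,0,1.3],"turn":[0,0,0],"claw":-1},{"travel":[0,0,1.4],"turn":[0,0,0],"claw":-1},{"travel":[0,0,1.5],"turn":[0,0,0],"claw":-1},{"travel":[0,0,1.5],"turn":[0,0,0],"claw":-1},{"travel":[0,0,1.5],"turn":[0,0,0],"claw":-1}]'
```

```text
clock: 22.83
tcp_pos: [0.5179, -0.2694, 0.0533]
eef_rot: [2.22, 2.223, 0.0]
wrist_force: [0.2, -0.1, -0.1]
finger_gap: 0.0203
grip_force: 58.9
```

```bash
python3 -m jog '[{"travel":[0,0,0.1],"turn":[0,0,0],"claw":-1},{"travel":[0,0,0.2],"turn":[0,0,0],"claw":-1},{"travel":[0,0,0.2],"turn":[0,0,0],"claw":-1}]'
```

```text
clock: 23.08
tcp_pos: [0.5181, -0.2695, 0.0525]
eef_rot: [2.22, 2.222, -0.0]
wrist_force: [-1.2, 0.9, 8.0]
finger_gap: 0.0203
grip_force: 59.9
```

```bash
python3 -m jog '[{"travel":[0,0,-0.1],"turn":[0,0,0],"claw":0.6},{"travel":[0,0,-0.1],"turn":[0,0,0],"claw":0.6},{"travel":[0,0,-0.1],"turn":[0,0,0],"claw":0.6},{"travel":[0,0,-2],"turn":[0,0,0],"claw":0.8},{"travel":[0,0,-5],"turn":[0,0,0],"claw":1},{"travel":[2,1,-7],"turn":[0,0,0],"claw":1},{"travel":[6,3,-7],"turn":[0,0,0],"claw":1},{"travel":[9.5,4.5,-7],"turn":[0,0,0],"claw":1},{"travel":[13,6,-7],"turn":[0,0,0],"claw":1},{"travel":[16.5,7.5,-7],"turn":[0,0,0],"claw":1},{"travel":[20,8.6,-7],"turn":[0,0,0],"claw":1},{"travel":[21.8,9.2,-7],"turn":[0,0,0],"claw":1},{"travel":[21.8,9.2,-6],"turn":[0,0,0],"claw":1},{"travel":[21.8,9.2,-6],"turn":[0,0,0],"claw":1},{"travel":[21.8,9.2,-6],"turn":[0,0,0],"claw":1}]'
python3 - <<'E'
from fit import *
c=viewer.capture('scene'); save(c,'s11'); t=viewer.capture('wrist'); save(t,'w11')
s=ctrl.read_state(); print(s['tcp_pos'])
for n in ('collar',):
  for k in (c,t):
    m=viewer.outline_of(n,k)
    if m: print(n,m[0]['p'],fit([(k,m[0]['mask'])],n,[.61,-.051],.004))
m=viewer.outline_of('insert',c); print(m[0]['p'],fit([(c,m[0]['mask'])],'insert',[.518,-.2695],.008))
cv2.imwrite('pics/j11.png',np.vstack([cv2.resize(c['frame'][150:260,170:400],(640,306)),cv2.resize(t['frame'],(640,400))[120:]]))
E
```

```text
clock: 24.33
tcp_pos: [0.6085, -0.0527, 0.1104]
eef_rot: [-2.221, -2.221, 0.004]
wrist_force: [0.1, -0.8, -0.4]
finger_gap: 0.0855
grip_force: 0.0
[ 0.609  -0.0535  0.1111]
collar 0.74 (array([ 0.6089, -0.0505]), np.float64(0.9202407002188184))
collar 0.75 (array([ 0.6105, -0.0501]), np.float64(0.797059076446814))
0.76 (array([ 0.4941, -0.2787]), np.float64(0.6573824972305744))
```

View pics/j11.png

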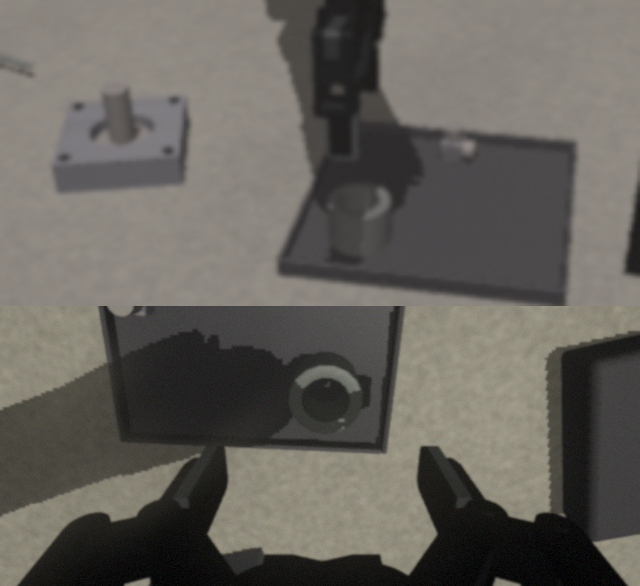

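```bash
python3 -m jog '[{"travel":[0.25,0.1,3],"turn":[0,0,0],"claw":1},{"travel":[0.25,0.1,6],"turn":[0,0,0],"claw":1},{"travel":[0.25,0.1,7.4],"turn":[0,0,0],"claw":1},{"travel":[0.25,0.1,7.4],"turn":[0,0,0],"claw":1},{"travel":[0.25,0.1,7.4],"turn":[0,0,0],"claw":1},{"travel":[0.25,0.1,7.4],"turn":[0,0,0],"claw":-1},{"travel":[0.25,0.1,7.4],"turn":[0,0,0],"claw":-1},{"travel":[0.25,0.1,7.4],"turn":[0,0,0],"claw":-1},{"travel":[0.25,0.1,7.4],"turn":[0,0,0],"claw":-1},{"travel":[0.25,0.1,7.4],"turn":[0,0,0],"claw":-1},{"travel":[0.25,0.1,7.4],"turn":[0,0,0],"claw":-1},{"travel":[0.25,0.1,7.4],"turn":[0,0,0],"claw":-1},{"travel":[0.25,0.1,7.4],"turn":[0,0,0],"claw":-1},{"travel":[0.25,0.1,7.4],"turn":[0,0,0],"claw":-1}]'
python3 - <<'E'
from h import *
print(ctrl.read_state()['tcp_pos'])
E
```

```text
clock: 25.75
tcp_pos: [0.6116, -0.0489, 0.0393]
eef_rot: [2.219, 2.221, 0.002]
wrist_force: [-1.5, -0.4, 8.4]
finger_gap: 0.0459
grip_force: 60.5
[ 0.6116 -0.0489  0.0393]
```

```bash
python3 -m jog '[{"travel":[0,0,-3],"turn":[0,0,0],"claw":-1},{"travel":[0,0,-6],"turn":[0,0,0],"claw":-1},{"travel":[-1,-0.5,-9],"turn":[0,0,0],"claw":-1},{"travel":[-4.5,-2,-9],"turn":[0,0,0],"claw":-1},{"travel":[-8,-3.5,-9],"turn":[0,0,0],"claw":-1},{"travel":[-11.5,-5,-9],"turn":[0,0,0],"claw":-1},{"travel":[-15,-6.5,-9],"turn":[0,0,0],"claw":-1},{"travel":[-18.5,-8,-9],"turn":[0,0,0],"claw":-1},{"travel":[-21,-9,-9],"turn":[0,0,0],"claw":-1},{"travel":[-21.9,-9.3,-9],"turn":[0,0,0],"claw":-1},{"travel":[-21.9,-9.3,-9],"turn":[0,0,0],"claw":-1},{"travel":[-21.9,-9.3,-9],"turn":[0,0,0],"claw":-1},{"travel":[-21.9,-9.3,-8],"turn":[0,0,0],"claw":-1},{"travel":[-21.9,-9.3,-7],"turn":[0,0,0],"claw":-1},{"travel":[-21.9,-9.3,-6.2],"turn":[0,0,0],"claw":-1},{"travel":[-21.9,-9.3,-5.5],"turn":[0,0,0],"claw":-1},{"travel":[-21.9,-9.3,-5.5],"turn":[0,0,0],"claw":-1}]'
python3 - <<'E'
from fit import *
k=viewer.capture('scene'); save(k,'s12')
for i in range(1): print(ctrl.read_state()['tcp_pos'],ctrl.read_state()['wrist_force'])
m=viewer.outline_of('collar',k); print(m[0]['p'],fit([(k,m[0]['mask'])],'collar',[.518,-.269],.057))
E
```

```text
clock: 27.17
tcp_pos: [0.5169, -0.2665, 0.0902]
eef_rot: [-2.216, -2.222, 0.002]
wrist_force: [-0.2, -0.2, -0.9]
finger_gap: 0.0461
grip_force: 62.0
[ 0.5173 -0.2669  0.091 ] [-1.2519 -0.7213 -1.8108]
0.84 (array([ 0.515 , -0.2655]), np.float64(0.5090603158167227))
```

```bash
python3 -m jog '[{"travel":[0,0,1],"turn":[0,0,0],"claw":-1},{"travel":[0,0,2],"turn":[0,0,0],"claw":-1},{"travel":[0,0,2.8],"turn":[0,0,0],"claw":-1},{"travel":[0,0,3.3],"turn":[0,0,0],"claw":-1},{"travel":[0,0,3.6],"turn":[0,0,0],"claw":-1},{"travel":[0,0,3.7],"turn":[0,0,0],"claw":-1},{"travel":[0,0,3.7],"turn":[0,0,0],"claw":-1}]'
```

```text
clock: 27.85
tcp_pos: [0.5177, -0.2678, 0.055]
eef_rot: [-2.22, -2.222, 0.0]
wrist_force: [0.0, 0.2, -1.6]
finger_gap: 0.046
grip_force: 62.1
```

```bash
python3 -m jog '[{"travel":[0,0,0.1],"turn":[0,0,0],"claw":-1},{"travel":[0,0,0.2],"turn":[0,0,0],"claw":-1},{"travel":[0,0,0.3],"turn":[0,0,0],"claw":-1},{"travel":[0,0,0.3],"turn":[0,0,0],"claw":-1}]'
```

```text
clock: 28.18
tcp_pos: [0.5181, -0.268, 0.0534]
eef_rot: [2.22, 2.222, -0.0]
wrist_force: [-1.3, 0.4, 5.6]
finger_gap: 0.0458
grip_force: 62.6
```

```bash
python3 -m jog '[{"travel":[0,0,-0.1],"turn":[0,0,0],"claw":0.5},{"travel":[0,0,-0.1],"turn":[0,0,0],"claw":0.9},{"travel":[0,0,-0.1],"turn":[0,0,0],"claw":1},{"travel":[0,0,-0.1],"turn":[0,0,0],"claw":1},{"travel":[0,0,-3],"turn":[0,0,0],"claw":1},{"travel":[0,0,-6],"turn":[0,0,0],"claw":1},{"travel":[1,0,-9.5],"turn":[0,0,0.1],"claw":1},{"travel":[4,0,-11],"turn":[0,0,0.2],"claw":1},{"travel":[8,0,-12.6],"turn":[0,0,0.3],"claw":1},{"travel":[12,0,-12.6],"turn":[0,0,0.42],"claw":1},{"travel":[16,0,-12.6],"turn":[0,0,0.54],"claw":1},{"travel":[20,0,-12.6],"turn":[0,0,0.66],"claw":1},{"travel":[24,0,-12.6],"turn":[0,0,0.78],"claw":1},{"travel":[28,0,-12.6],"turn":[0,0,0.9],"claw":1},{"travel":[32,0.5,-12.6],"turn":[0,0,1.02],"claw":1},{"travel":[36,0.5,-12.6],"turn":[0,0,1.14],"claw":1},{"travel":[40,0.5,-12.6],"turn":[0,0,1.26],"claw":1},{"travel":[44,0.5,-12.6],"turn":[0,0,1.38],"claw":1},{"travel":[47.5,0.5,-12.6],"turn":[0,0,1.5],"claw":1},{"travel":[49.3,0.5,-12.6],"turn":[0,0,1.63],"claw":1}]'
python3 -m jog '[{"travel":[0,0,0],"turn":[0,0,0],"claw":1},{"travel":[0,0,0],"turn":[0,0,0],"claw":1},{"travel":[0,0,0],"turn":[0,0,0],"claw":1}]'
python3 - <<'E'
from fit import *
s=ctrl.read_state(); print(s['tcp_pos'],s['joint_pos'],Ro.from_rotvec(s['eef_rot']).as_euler('xyz')[2])
c=viewer.capture('wrist'); save(c,'w13')
for n,x0,yaw in (('battery',[.523,.224],-.06),('silencer',[.543,.339],None),('jar',[.609,.262],None),('side_tray',[.555,.279],-.155)):
    m=viewer.outline_of(n,c)
    if m: print(n,m[0]['p'],fit([(c,m[0]['mask'])],n,x0,0 if n=='side_tray' else .004,yaw))
k=viewer.capture('scene'); save(k,'s13')
m=viewer.outline_of('collar',k); print(m[0]['p'],fit([(k,m[0]['mask'])],'collar',[.518,-.269],.018))
cv2.imwrite('pics/j13.png',np.vstack([cv2.resize(k['frame'][165:235,170:270],(400,280)),cv2.resize(c['frame'],(400,250))]))
E
```

```text
clock: 29.85
tcp_pos: [0.5213, 0.2316, 0.1784]
eef_rot: [-3.137, 0.083, -0.0]
wrist_force: [0.2, 1.0, 0.4]
finger_gap: 0.0853
grip_force: 0.0
clock: 30.1
tcp_pos: [0.5222, 0.2238, 0.1781]
eef_rot: [3.139, -0.082, -0.001]
wrist_force: [-0.3, -2.2, 0.4]
finger_gap: 0.0854
grip_force: 0.0
[0.5222 0.2238 0.1781] [-0.4075  0.5997 -0.0727  1.8194  0.0634  0.7259 -2.1382] -0.052424607482312924
battery 0.74 (array([ 0.5191,  0.2208, -0.0822]), np.float64(0.9421086070934709))
silencer 0.68 (array([0.5414, 0.3342]), np.float64(0.9670342639094688))
jar 0.89 (array([0.6064, 0.2623]), np.float64(0.9136971883927228))
side_tray 0.56 (array([ 0.5539,  0.2788, -0.1487]), np.float64(0.7061799638105708))
0.81 (array([ 0.5091, -0.2735]), np.float64(0.619028119028119))
```

View pics/j13.png

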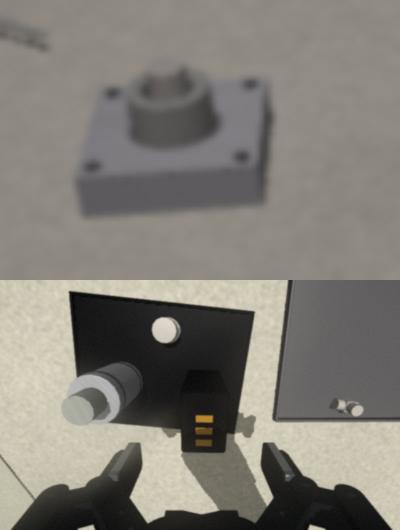

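```bash
python3 -m jog '[{"travel":[-0.15,0.3,4],"turn":[0,0,0],"claw":1},{"travel":[-0.15,0.3,7.5],"turn":[0,0,0],"claw":1},{"travel":[-0.15,0.3,9],"turn":[0,0,0],"claw":1},{"travel":[-0.15,0.3,9],"turn":[0,0,0],"claw":1},{"travel":[-0.15,0.3,9],"turn":[0,0,0],"claw":1},{"travel":[-0.15,0.3,9],"turn":[0,0,0],"claw":-1},{"travel":[-0.15,0.3,9],"turn":[0,0,0],"claw":-1},{"travel":[-0.15,0.3,9],"turn":[0,0,0],"claw":-1},{"travel":[-0.15,0.3,9],"turn":[0,0,0],"claw":-1},{"travel":[-0.15,0.3,9],"turn":[0,0,0],"claw":-1},{"travel":[-0.15,0.3,9],"turn":[0,0,0],"claw":-1},{"travel":[-0.15,0.3,9],"turn":[0,0,0],"claw":-1},{"travel":[-0.15,0.3,9],"turn":[0,0,0],"claw":-1},{"travel":[-0.15,0.3,9],"turn":[0,0,0],"claw":-1}]'
```

```text
clock: 31.62
tcp_pos: [0.5216, 0.2224, 0.0899]
eef_rot: [-3.14, 0.084, -0.004]
wrist_force: [0.2, -0.2, 4.7]
finger_gap: 0.0456
grip_force: 60.6
```

```bash
python3 -m jog '[{"travel":[0,0,-2],"turn":[0,0,0],"claw":-1},{"travel":[0,0,-5],"turn":[0,0,0],"claw":-1},{"travel":[0.5,3,-5.5],"turn":[0,0,0],"claw":-1},{"travel":[1,6.5,-5.5],"turn":[0,0,0],"claw":-1},{"travel":[1.5,10,-5.5],"turn":[0,0,0],"claw":-1},{"travel":[2,13.5,-5.5],"turn":[0,0,0],"claw":-1},{"travel":[2.5,17,-5.5],"turn":[0,0,0],"claw":-1},{"travel":[3,20.5,-5.5],"turn":[0,0,0],"claw":-1},{"travel":[3.15,24,-5.5],"turn":[0,0,0],"claw":-1},{"travel":[3.15,26,-5.5],"turn":[0,0,0],"claw":-1},{"travel":[3.15,26.7,-5],"turn":[0,0,0],"claw":-1},{"travel":[3.15,26.7,-3],"turn":[0,0,0],"claw":-1},{"travel":[3.15,26.7,-1.5],"turn":[0,0,0],"claw":-1},{"travel":[3.15,26.7,-1.5],"turn":[0,0,0],"claw":-1},{"travel":[3.15,26.7,-1.5],"turn":[0,0,0],"claw":-1},{"travel":[3.15,26.7,-1.5],"turn":[0,0,0],"claw":-1},{"travel":[3.15,26.7,-1.5],"turn":[0,0,0],"claw":-1}]'
```

```text
clock: 33.03
tcp_pos: [0.5386, -0.0455, 0.1042]
eef_rot: [-3.14, 0.082, -0.003]
wrist_force: [0.0, -0.1, -3.6]
finger_gap: 0.0454
grip_force: 62.4
```

```bash
python3 -m jog '[{"travel":[-0.05,0.1,0.5],"turn":[0,0,0.01],"claw":-1},{"travel":[-0.05,0.1,1],"turn":[0,0,0.01],"claw":-1},{"travel":[-0.05,0.1,1.3],"turn":[0,0,0.01],"claw":-1},{"travel":[-0.05,0.1,1.5],"turn":[0,0,0.01],"claw":-1},{"travel":[-0.05,0.1,1.5],"turn":[0,0,0.01],"claw":-1},{"travel":[-0.05,0.1,1.5],"turn":[0,0,0.01],"claw":1},{"travel":[-0.05,0.1,1.5],"turn":[0,0,0.01],"claw":1},{"travel":[-0.05,0.1,1.5],"turn":[0,0,0.01],"claw":1},{"travel":[-0.05,0.1,1.5],"turn":[0,0,0.01],"claw":1},{"travel":[-0.05,0.1,-2],"turn":[0,0,0.01],"claw":1},{"travel":[-0.05,0.1,-5],"turn":[0,0,0.01],"claw":1},{"travel":[-0.05,0.1,-8],"turn":[0,0,0.01],"claw":1},{"travel":[-0.05,0.1,-8],"turn":[0,0,0.01],"claw":1},{"travel":[-0.05,0.1,-8],"turn":[0,0,0.01],"claw":1}]'
python3 - <<'E'
from fit import *
s=ctrl.read_state(); print(s['tcp_pos'],Ro.from_rotvec(s['eef_rot']).as_euler('xyz')[2])
c=viewer.capture('wrist'); save(c,'w14')
for n,x0,yaw in (('battery',[.536,-.047],-.05),('elbow',[.489,.013],0)):
    m=viewer.outline_of(n,c)
    if m: print(n,m[0]['p'],fit([(c,m[0]['mask'])],n,x0,.004,yaw))
k=viewer.capture('scene'); save(k,'s14')
m=viewer.outline_of('battery',k); print(m[0]['p'],fit([(k,m[0]['mask'])],'battery',[.536,-.047],.004,-.05))
# image comparison with w5, taken from nearly the same pose: contacts' centroid
for f in ('w5','w14'):
    a=cv2.imread(f'pics/{f}.png').astype(int); q=(a[...,2]-a[...,0]>70)&(a[...,2]>120); ys,xs=np.nonzero(q); print(f,q.sum(),xs.mean(),ys.mean())
E
```

```text
clock: 34.2
tcp_pos: [0.5386, -0.0471, 0.1849]
eef_rot: [3.14, -0.099, 0.006]
wrist_force: [0.5, -0.1, -0.7]
finger_gap: 0.0853
grip_force: 0.0
[ 0.5386 -0.0471  0.1849] -0.06331366201484934
battery 0.64 (array([ 0.5348, -0.0486, -0.0762]), np.float64(0.9431184355905805))
elbow 0.76 (array([ 0.4902,  0.0124, -0.3666]), np.float64(0.7029232251847093))
0.67 (array([ 0.5348, -0.0467, -0.0622]), np.float64(0.9444132509825941))
w5 107 318.0093457943925 221.70093457943926
w14 128 323.3203125 220.40625
```

```bash
python3 -m jog '[{"travel":[-0.2,-4,0],"turn":[0,0,0],"claw":1},{"travel":[-0.4,-8,0],"turn":[0,0,0],"claw":1},{"travel":[-0.6,-12,0],"turn":[0,0,0],"claw":1},{"travel":[-0.8,-16,0],"turn":[0,0,-0.065],"claw":1},{"travel":[-1,-20,0],"turn":[0,0,-0.065],"claw":1},{"travel":[-1.2,-24,0],"turn":[0,0,-0.065],"claw":1},{"travel":[-1.4,-28,0],"turn":[0,0,-0.065],"claw":1},{"travel":[-1.6,-32,0],"turn":[0,0,-0.065],"claw":1},{"travel":[-1.8,-36,0],"turn":[0,0,-0.065],"claw":1},{"travel":[-1.8,-38.4,0],"turn":[0,0,-0.065],"claw":1},{"travel":[-1.8,-38.4,0],"turn":[0,0,-0.065],"claw":1},{"travel":[-1.8,-38.4,0],"turn":[0,0,-0.065],"claw":1},{"travel":[-1.8,-38.4,0],"turn":[0,0,-0.065],"claw":1}]'
python3 - <<'E'
from fit import *
s=ctrl.read_state(); print(s['tcp_pos'],Ro.from_rotvec(s['eef_rot']).as_euler('xyz')[2],s['joint_pos'])
c=viewer.capture('wrist'); save(c,'w15')
for n,x0,yaw in (('silencer',[.543,.337],None),('jar',[.609,.262],None)):
    m=viewer.outline_of(n,c)
    if m: print(n,m[0]['p'],fit([(c,m[0]['mask'])],n,x0,.004,yaw))
E
```

```text
clock: 35.53
tcp_pos: [0.5433, 0.3358, 0.1821]
eef_rot: [3.139, 0.002, -0.002]
wrist_force: [0.2, -1.1, 0.2]
finger_gap: 0.0851
grip_force: 0.0
[0.5433 0.3358 0.1821] 0.0011632351833132937 [-0.5347  0.6863 -0.1062  1.6116  0.0909  0.8513 -2.2468]
silencer 0.65 (array([0.542 , 0.3355]), np.float64(0.9559869521735473))
jar 0.6 (array([0.6071, 0.265 ]), np.float64(0.9362701252236136))
```

```bash
python3 -m jog '[{"travel":[0,0,4],"turn":[0,0,0],"claw":1},{"travel":[0,0,8],"turn":[0,0,0],"claw":1},{"travel":[0,0,9.4],"turn":[0,0,0],"claw":1},{"travel":[0,0,9.4],"turn":[0,0,0],"claw":1},{"travel":[0,0,9.4],"turn":[0,0,0],"claw":1},{"travel":[0,0,9.4],"turn":[0,0,0],"claw":-1},{"travel":[0,0,9.4],"turn":[0,0,0],"claw":-1},{"travel":[0,0,9.4],"turn":[0,0,0],"claw":-1},{"travel":[0,0,9.4],"turn":[0,0,0],"claw":-1},{"travel":[0,0,9.4],"turn":[0,0,0],"claw":-1},{"travel":[0,0,9.4],"turn":[0,0,0],"claw":-1},{"travel":[0,0,9.4],"turn":[0,0,0],"claw":-1},{"travel":[0,0,9.4],"turn":[0,0,0],"claw":-1}]'
```

```text
clock: 36.77
tcp_pos: [0.545, 0.3376, 0.0918]
eef_rot: [-3.14, -0.002, -0.005]
wrist_force: [0.7, -1.7, 5.1]
finger_gap: 0.0542
grip_force: 62.4
```

```bash
python3 -m jog '[{"travel":[0,0,-2],"turn":[0,0,0],"claw":-1},{"travel":[0,0,-5],"turn":[0,0,0],"claw":-1},{"travel":[0,3,-5.5],"turn":[0,0,0],"claw":-1},{"travel":[0,6.5,-5.5],"turn":[0,0,0],"claw":-1},{"travel":[0,10,-5.5],"turn":[0,0,0],"claw":-1},{"travel":[0,13.5,-5.5],"turn":[0,0,0],"claw":-1},{"travel":[0,17,-5.5],"turn":[0,0,0],"claw":-1},{"travel":[0,20.5,-5.5],"turn":[0,0,0],"claw":-1},{"travel":[0,24,-5.5],"turn":[0,0,0],"claw":-1},{"travel":[0,26.8,-5.5],"turn":[0,0,0],"claw":-1},{"travel":[0,27.8,-5],"turn":[0,0,0],"claw":-1},{"travel":[0,27.8,-3],"turn":[0,0,0],"claw":-1},{"travel":[0,27.8,-1.5],"turn":[0,0,0],"claw":-1},{"travel":[0,27.8,-1.5],"turn":[0,0,0],"claw":-1},{"travel":[0,27.8,-1.5],"turn":[0,0,0],"claw":-1},{"travel":[0,27.8,-1.5],"turn":[0,0,0],"claw":-1},{"travel":[0,27.8,-1.5],"turn":[0,0,0],"claw":-1}]'
python3 - <<'E'
from fit import *
s=ctrl.read_state(); print(s['tcp_pos'])
for v in ('scene','wrist'):
    k=viewer.capture(v); save(k,v[0]+'16')
    m=viewer.outline_of('silencer',k)
    if m: print(m[0]['p'],fit([(k,m[0]['mask'])],'silencer',[.543,.058],.019))
    print(ctrl.read_state()['tcp_pos'])
E
```

```text
clock: 38.18
tcp_pos: [0.545, 0.0599, 0.1055]
eef_rot: [-3.141, -0.004, -0.003]
wrist_force: [0.4, -0.3, -1.8]
finger_gap: 0.0539
grip_force: 64.0
[0.545  0.0599 0.1055]
0.76 (array([0.5424, 0.0604]), np.float64(0.9547207476974728))
[0.5448 0.0597 0.1053]
0.64 (array([0.5437, 0.0592]), np.float64(0.9247530754581805))
[0.5445 0.0595 0.105 ]
```

```bash
python3 -m jog '[{"travel":[-0.05,0.1,0.5],"turn":[0,0,0],"claw":-1},{"travel":[-0.05,0.1,1],"turn":[0,0,0],"claw":-1},{"travel":[-0.05,0.1,1.3],"turn":[0,0,0],"claw":-1},{"travel":[-0.05,0.1,1.5],"turn":[0,0,0],"claw":-1},{"travel":[-0.05,0.1,1.5],"turn":[0,0,0],"claw":-1},{"travel":[-0.05,0.1,1.5],"turn":[0,0,0],"claw":1},{"travel":[-0.05,0.1,1.5],"turn":[0,0,0],"claw":1},{"travel":[-0.05,0.1,1.5],"turn":[0,0,0],"claw":1},{"travel":[-0.05,0.1,1.5],"turn":[0,0,0],"claw":1},{"travel":[-0.05,0.1,-2],"turn":[0,0,0],"claw":1},{"travel":[-0.05,0.1,-5],"turn":[0,0,0],"claw":1},{"travel":[-0.05,0.1,-9],"turn":[0,0,0],"claw":1},{"travel":[-0.05,0.1,-13],"turn":[0,0,0],"claw":1},{"travel":[1,3,-17],"turn":[0,0,0],"claw":1},{"travel":[3,6,-20],"turn":[0,0,0],"claw":1},{"travel":[3.4,5.9,-27],"turn":[0,0,0],"claw":1},{"travel":[3.4,5.9,-27],"turn":[0,0,0],"claw":1},{"travel":[3.4,5.9,-27],"turn":[0,0,0],"claw":1},{"travel":[3.4,5.9,-27],"turn":[0,0,0],"claw":1}]'
python3 - <<'E'
from fit import *
print(ctrl.read_state()['tcp_pos'])
for v in ('wrist','scene'):
    k=viewer.capture(v); save(k,v[0]+'17')
    for n,x0,yaw,z in (('silencer',[.543,.058],None,.004),('battery',[.536,-.047],-.05,.004),('collar',[.518,-.269],None,.018),('elbow',[.488,.012],0,.004),('jar',[.608,.262],None,.004)):
        m=viewer.outline_of(n,k)
        if m: print(v,n,round(m[0]['p'],2),fit([(k,m[0]['mask'])],n,x0,z,yaw))
    if v=='wrist': a=k['frame']
cv2.imwrite('pics/j17.png',np.vstack([a[:220],k['frame'][120:300]]))
E
```

```text
clock: 39.97
tcp_pos: [0.5795, 0.0001, 0.3763]
eef_rot: [-3.141, -0.001, -0.007]
wrist_force: [-0.4, -1.1, -1.5]
finger_gap: 0.0852
grip_force: 0.0
[0.5795 0.0001 0.3763]
wrist silencer 0.79 (array([0.541, 0.055]), np.float64(0.9611009732360097))
wrist battery 0.72 (array([ 0.5349, -0.0484, -0.0217]), np.float64(0.9338618103910016))
wrist collar 0.89 (array([ 0.5176, -0.2707]), np.float64(0.6479088509101014))
wrist elbow 0.5 (array([0.4889, 0.0122, 0.0002]), np.float64(0.6856287425149701))
wrist jar 0.72 (array([0.6069, 0.2609]), np.float64(0.8818992115186836))
scene silencer 0.71 (array([0.5383, 0.057 ]), np.float64(0.8999384964753749))
scene collar 0.85 (array([ 0.508 , -0.2721]), np.float64(0.6426812585499316))
scene elbow 0.59 (array([0.4872, 0.0132, 0.0851]), np.float64(0.6488734835355287))
scene jar 0.84 (array([0.6084, 0.2651]), np.float64(0.901604655263622))
```

View pics/j17.png

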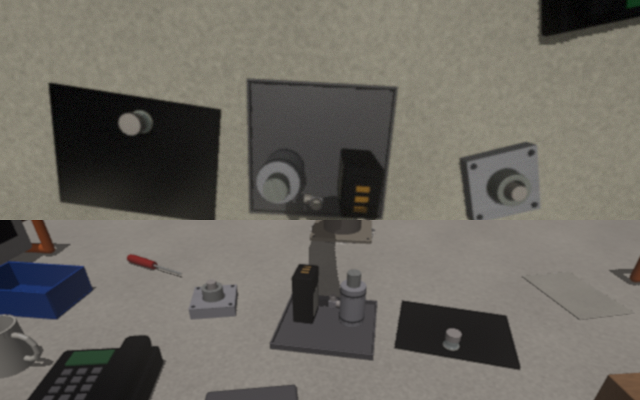

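The last picture shows everything where it belongs: the collar is on the insert, and the elbow and jar are in place. Both cameras put the silencer about 3 mm from its original spot, because it slid as it touched down. I'll grip it again and set it down without pressing.

```bash
python3 -m jog '[{"travel":[-3.6,-5.55,3],"turn":[0,0,0],"claw":1},{"travel":[-3.6,-5.55,7],"turn":[0,0,0],"claw":1},{"travel":[-3.6,-5.55,11],"turn":[0,0,0],"claw":1},{"travel":[-3.6,-5.55,15],"turn":[0,0,0],"claw":1},{"travel":[-3.6,-5.55,18],"turn":[0,0,0],"claw":1},{"travel":[-3.6,-5.55,18],"turn":[0,0,0],"claw":1},{"travel":[-3.6,-5.55,21],"turn":[0,0,0],"claw":1},{"travel":[-3.6,-5.55,24.5],"turn":[0,0,0],"claw":1},{"travel":[-3.6,-5.55,27.5],"turn":[0,0,0],"claw":1},{"travel":[-3.6,-5.55,28.3],"turn":[0,0,0],"claw":1},{"travel":[-3.6,-5.55,28.3],"turn":[0,0,0],"claw":1},{"travel":[-3.6,-5.55,28.3],"turn":[0,0,0],"claw":1}]'
python3 -m jog '[{"travel":[0,0,0],"turn":[0,0,0],"claw":-1},{"travel":[0,0,0],"turn":[0,0,0],"claw":-1},{"travel":[0,0,0],"turn":[0,0,0],"claw":-1},{"travel":[0,0,0],"turn":[0,0,0],"claw":-1},{"travel":[0,0,0],"turn":[0,0,0],"claw":-1},{"travel":[0,0,0],"turn":[0,0,0],"claw":-1},{"travel":[0,0,0],"turn":[0,0,0],"claw":-1},{"travel":[0,0,0],"turn":[0,0,0],"claw":-1}]'
python3 -m jog '[{"travel":[0.15,-0.25,-1.5],"turn":[0,0,0],"claw":-1},{"travel":[0.15,-0.25,-1.5],"turn":[0,0,0],"claw":-1},{"travel":[0.15,-0.25,-1.5],"turn":[0,0,0],"claw":-1},{"travel":[0.15,-0.25,-1],"turn":[0,0,0],"claw":-1},{"travel":[0.15,-0.25,-0.7],"turn":[0,0,0],"claw":-1},{"travel":[0.15,-0.25,-0.4],"turn":[0,0,0],"claw":-1},{"travel":[0.15,-0.25,-0.4],"turn":[0,0,0],"claw":-1},{"travel":[0.15,-0.25,-0.4],"turn":[0,0,0],"claw":-1}]'
```

```text
clock: 41.57
tcp_pos: [0.5435, 0.0559, 0.093]
eef_rot: [-3.141, -0.002, -0.004]
wrist_force: [0.1, 0.7, 0.1]
finger_gap: 0.0853
grip_force: 0.0
clock: 42.23
tcp_pos: [0.5435, 0.0561, 0.0935]
eef_rot: [-3.141, -0.003, -0.006]
wrist_force: [-1.9, 1.4, 9.3]
finger_gap: 0.0538
grip_force: 61.6
clock: 42.9
tcp_pos: [0.5431, 0.0582, 0.0946]
eef_rot: [3.141, 0.003, -0.002]
wrist_force: [-0.9, -0.3, -1.2]
finger_gap: 0.0537
grip_force: 63.9
```

```bash
python3 -m jog '[{"travel":[0,0,0.05],"turn":[0,0,0],"claw":-1},{"travel":[0,0,0.1],"turn":[0,0,0],"claw":-1},{"travel":[0,0,0.1],"turn":[0,0,0],"claw":-1}]'
python3 -m jog '[{"travel":[0,0,0],"turn":[0,0,0],"claw":1},{"travel":[0,0,0],"turn":[0,0,0],"claw":1},{"travel":[0,0,0],"turn":[0,0,0],"claw":1},{"travel":[0,0,0],"turn":[0,0,0],"claw":1},{"travel":[0,0,-3],"turn":[0,0,0],"claw":1},{"travel":[0,0,-6],"turn":[0,0,0],"claw":1},{"travel":[0,0,-10],"turn":[0,0,0],"claw":1},{"travel":[0,0,-14],"turn":[0,0,0],"claw":1},{"travel":[3.4,5.8,-18],"turn":[0,0,0],"claw":1},{"travel":[3.4,5.8,-22],"turn":[0,0,0],"claw":1},{"travel":[3.4,5.8,-28.5],"turn":[0,0,0],"claw":1},{"travel":[3.4,5.8,-28.5],"turn":[0,0,0],"claw":1},{"travel":[3.4,5.8,-28.5],"turn":[0,0,0],"claw":1},{"travel":[3.4,5.8,-28.5],"turn":[0,0,0],"claw":1}]'
python3 - <<'E'
from fit import *
print(ctrl.read_state()['tcp_pos'])
for v in ('wrist','scene'):
    k=viewer.capture(v); save(k,v[0]+'18')
    for n,x0,yaw,z in (('silencer',[.543,.058],None,.004),('battery',[.536,-.047],-.05,.004),('elbow',[.488,.012],0,.004)):
        m=viewer.outline_of(n,k)
        if m: print(v,n,round(m[0]['p'],2),fit([(k,m[0]['mask'])],n,x0,z,yaw))
E
```

```text
clock: 43.15
tcp_pos: [0.5437, 0.0583, 0.0943]
eef_rot: [-3.142, -0.003, -0.0]
wrist_force: [-0.1, -0.5, -1.2]
finger_gap: 0.0537
grip_force: 63.9
clock: 44.32
tcp_pos: [0.5793, -0.0, 0.3827]
eef_rot: [-3.141, -0.001, -0.011]
wrist_force: [-0.5, 0.2, -1.1]
finger_gap: 0.0855
grip_force: 0.0
[ 0.5793 -0.      0.3827]
wrist battery 0.69 (array([ 0.5345, -0.0487, -0.0403]), np.float64(0.9388017086828534))
wrist elbow 0.65 (array([ 0.4885,  0.0117, -0.002 ]), np.float64(0.6566935174530111))
scene silencer 0.79 (array([0.5398, 0.0593]), np.float64(0.9338998169100042))
scene battery 0.75 (array([ 0.534 , -0.0459, -0.1033]), np.float64(0.9618076147550706))
```

```bash
python3 -c "
from station import order; print(order.sign_off())"
```

```text
the job is handed in; nothing more can be done
None
```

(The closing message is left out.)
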